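# Put the paint mixer's gate lever into third

### The arm

A 7-joint arm with a two-finger parallel gripper is mounted at the origin on the work surface. World frame = base frame: x ahead of the robot, y to its left, z up, the work surface at z = 0. Lengths are in m, angles in rad, forces in N, time in s.
With the tool pointing down it reaches from about 0.4 to 0.85 m from the base axis. Payload 10.4 kg.
Tool frame: the origin (TCP) lies between the finger pads; the fingertips stand 22 mm ahead of it and the grasp point (between the pads) lies 3 mm ahead of it (r.nose_length is the distance from the TCP to the fingertips, in m); z points along the fingers, y is the line along which they close (so a half turn about z gives the same grasp; the last joint's range is limited). The gripper opens to 87 mm and grips with 3 to 60 N. Pads are 19 mm wide; open, the fingers measure 117 mm over their backs; the gripper's body (75 mm by 190 mm) begins 51 mm behind the grasp point.
Start: joints at [-1.366, 0.332, -0.065, 1.46, 0.022, 1.35, -0.088], TCP at [0.141, 0.609, 0.245] pointing down, gripper open.
Joint ranges: [-2.6, 2.6], [-0.5, 2.12], [-1.47, 1.34], [0.16, 2.42], [-1.27, 4.41], [0.06, 2.06], [-2.6, 2.6]. Speed limits (rad/s): [2.22, 2.22, 2.79, 2.79, 3.14, 3.14, 3.14].

### API

Orientations are given as a unit quaternion [x, y, z, w].
In Python, from bench import readout, cams, r gives the robot as it stands. The module is installed in compiled form; this text tells all that it offers.
- The arm moves only by the tool step_arm, never from a script. Its argument "deltas" is a list that holds one entry, the list of rows, each a list of 7 numbers: the turn, a rotation vector about the tool's x, y, z in rad, then the shift along the tool's x, y, z in m, then the opening in per cent of the stroke, from 0 (shut) to 100 (fully open). A call has 1 to 20 rows; each row is the pose to reach, as a shift and turn from the pose commanded when the call began, along the tool's axes at that moment; what a row does not reach only later rows make up. A row lasts 1/8 s, in which the tool goes at most 62.5 mm and 10.7 degrees, less where a joint would pass 70% of its speed; a pose out of reach is approached as far as the arm can. A call with a gripper value outside its range is refused whole. The fingers move at their own pace and stop on an object; "squeeze" is the grip in N (left out, the last holds). Time passes only in rows, so rows that repeat a pose let the fingers close. It gives the time, the measured TCP pose, the force, the opening and the grip force at its end, in the units of the state.
- readout.read_state(): the state, without advancing time (a new reading comes with each control period).
- cams.camera(name): name is "scene" or "top"; returns a dict with "img" (420x560x3 uint8, red, green, blue), "fx", "fy", "cx", "cy" (pixels), "k1" (the pictures are not rectified: a ray, as slopes to the right and down, at radius r is drawn at 1 + k1 r^2 times it, then the intrinsics apply), "origin" and "rotation" of the camera in the world. Camera axes: x right, y up, looking along -z (the intrinsics and any distortion apply to the point x, -y, -z); pixel columns grow to the right and rows downward; lengths in m; the calibration is good to about 2 mm. A picture is of the moment at which its call begins. There is no depth.
- r.close_job(): hands the job in; it is judged then, once.
The state is a dict: "time": time; "joint_positions": joint angles; "joint_vel": joint speeds; "joint_torque": joint torques, N m; "ee_pos": TCP position; "eef_rot": TCP orientation; "ft_force": force on the tool from outside, world axes, zero at the start; "torque": the same for the moment, N m; "width": finger opening in m; "grip_force": force on a finger pad.
Only numpy, scipy, OpenCV 4.12 (cv2) and the standard library are available. Lean on these libraries where they do the work, as an engineer would, in place of code of your own. Each camera call takes 0.05 s, during which the arm holds its last target. There are 200 camera calls.

### The job

Select third on the paint-jar mixer: with the fingers, gently push the red-knobbed lever out of the left-hand slots (if it is not already level with the crossbar of the H-shaped gate), across the crossbar to the right, then forward, away from the robot, fully home into the third slot (three dots, right far), and leave it there. Do not grip the lever or force it, and leave the pots, jars, saucer and brush where they stand.

Things in the scene. Friction and masses are not known exactly. Their poses are not given: they have to be found in the camera images.
- mixer: Bench-top paint-jar mixer, fixed. Near part: white console, 180 mm (x) by 260 mm (y), aluminium top 100 mm above the table. Behind it, 90 to 280 mm along x, a grey roller bed with a green jar lying on it (top at 157 mm). Origin: on the table, straight below the centre of the gate. x points forward (console to roller bed, away from the robot), y left, z up; yaw varies by up to 0.4 rad
- gate (a point): Centre of the H-shaped gate, level with the console's top; axes as the mixer's. Two fore-and-aft slots 18 mm wide, 62 mm long, centre lines 18 mm left and right of here, joined midway by a crossbar 18 mm wide; the metal between the slots stops the stem. Black dots at the slot ends number them: 1 left far, 2 left near, 3 right far, 4 right near
- knob (a point): Centre of the red ball knob (40 mm diameter) on the selector lever, a 10 mm stem that comes up through the gate. It rocks about a pivot 30 mm above the table straight below the gate's centre; pivot to knob centre 140 mm, so 170 mm above the table when upright, with 50 mm between knob and console. Friction keeps it where it is left; about 2 N at the knob moves it
- cross (a joint): Sideways lean of the lever, rad (about the mixer's x axis): -0.25 = left slots (1 and 2), 0 = upright, +0.25 = right slots (3 and 4), these being its end stops; 0.1 rad is 14 mm at the knob. It can change only with the lever in the crossbar (shift within about 0.05 of 0)
- shift (a joint): Fore-and-aft lean of the lever, rad: +0.32 = fully forward, away from the robot (end stop of slots 1 and 3), 0 = in the crossbar, -0.32 = fully back (end stop of slots 2 and 4). At the start the lever is anywhere along the left-hand slots
- pot_lilac: Bystander: lilac paint pot, loose, 47 mm diameter, 32 mm high, white lid; stands on the console top, near left corner; origin at the centre of its underside
- pot_pink: Bystander: pink paint pot, loose, 47 mm diameter, 32 mm high, white lid; stands on the console top, near right corner; origin at the centre of its underside
- pot_ochre: Bystander: ochre paint pot, loose, 47 mm diameter, 32 mm high, white lid; on the table, off to the side; origin at the centre of its underside
- jar_red: Bystander: red paint jar, loose, 70 mm diameter, 124 mm high, white lid; stands on the table close to the left side of the mixer; origin at the centre of its underside
- jar_yellow: Bystander: yellow paint jar, loose, 70 mm diameter, 124 mm high, white lid; stands on the table close to the right side of the mixer; origin at the centre of its underside
- jar_black: Bystander: black paint jar, loose, 70 mm diameter, 124 mm high, white lid; on the table, off to the side; origin at the centre of its underside
- saucer: Bystander: white saucer, loose, 110 mm diameter, 22 mm high; on the table, off to the side; origin at the centre of its underside
- brush: Bystander: paint brush, loose, 200 mm long, lying flat; origin near its middle, x along its length; on the table, off to the side

How it is judged:
By the outcome, as a careful person would: the job done as asked, in the order asked, and still so for the second after the job is handed in, with the robot touching nothing.
It also fails if it takes over 64 s, if anything falls off the work surface, if the arm or the gripper's body presses on something with over 40 N, if the wrist force passes 120 N, or if a joint passes its speed limit or range.

## Working session

There is one attempt and no reset: what is moved stays moved. The work goes in short steps, Python scripts to look and compute and a tool call to move; the robot and the scene stay as the last step left them, time stands still between calls to the robot, and variables do not carry over. Pictures are saved under pics/ and viewed, at most 10 in all, crops included, and the job is handed in when it is done.

Besides the shell and the picture viewer there is one more tool, called after "Request:" as a command line: name --argument value ..., lists and objects as JSON in quotes. step_arm: Moves the arm, as the interface text tells. Its arguments: {"type":"object","properties":{"deltas":{"type":"array"},"squeeze":{"type":"number"}},"required":["deltas"]}

```bash
mkdir -p pics; cat > h.py <<'E'
import numpy as np, cv2
from bench import readout, cams, r
def snap(n,f):
    c=cams.camera(n); cv2.imwrite(f'pics/{f}.png',c['img'][:,:,::-1]); return c
def proj(c,P):
    p=np.asarray(c['rotation']).T@(np.asarray(P,float)-np.asarray(c['origin']))
    a=np.array([p[0],-p[1]])/-p[2]; a=a*(1+c['k1']*(a@a)); return a*[c['fx'],c['fy']]+[c['cx'],c['cy']]
def ray(c,u,v):
    d=np.array([(u-c['cx'])/c['fx'],(v-c['cy'])/c['fy']]); a=d.copy()
    for _ in range(20): a=d/(1+c['k1']*(a@a))
    w=np.asarray(c['rotation'])@np.array([a[0],-a[1],-1]); return np.asarray(c['origin']),w/np.linalg.norm(w)
def plane(c,u,v,z):
    o,w=ray(c,u,v); return o+w*(z-o[2])/w[2]
def tri(r1,r2):
    A=np.zeros((3,3));b=np.zeros(3)
    for o,w in (r1,r2):
        M=np.eye(3)-np.outer(w,w);A+=M;b+=M@o
    p=np.linalg.solve(A,b); return p,[np.linalg.norm((np.eye(3)-np.outer(w,w))@(p-o)) for o,w in (r1,r2)]
def blobs(c,lo,hi,amin=60):
    hsv=cv2.cvtColor(c['img'],cv2.COLOR_RGB2HSV); m=cv2.inRange(hsv,lo,hi)
    if lo[0]==0: m|=cv2.inRange(hsv,(172,lo[1],lo[2]),(179,255,255))
    n,l,s,ce=cv2.connectedComponentsWithStats(m)
    return [(ce[i].round(1).tolist(),s[i].tolist()) for i in range(1,n) if s[i,4]>amin]
E
python3 - <<'E'
from h import *
for n in('scene','top'):
    c=snap(n,n+'0'); print(n,c['origin'],np.round(c['rotation'],3).tolist(),c['fx'],c['k1'])
    print(blobs(c,(0,150,80),(7,255,255)))
s=readout.read_state();print(s)
E
```

```text
scene [1.5335309  0.03336428 0.97876707] [0.277, 0.303, 0.658, 0.631] 445.07990046656306 0.030521699561967583
[([287.8, 189.1], [282, 184, 12, 11, 103])]
top [ 0.35557427 -0.02666067  1.44656599] [0.058, -0.06, -0.703, 0.706] 501.06946760629 -0.027772725335810627
[([272.7, 239.4], [267, 234, 12, 12, 102])]
{'time': 0.1, 'joint_positions': array([-1.36560469,  0.3328289 , -0.06468986,  1.46085283,  0.02161139,
        1.3498933 , -0.08851367]), 'joint_vel': array([ 3.64361594e-04, -2.82629671e-03,  3.27234124e-04, -2.52886043e-03,
        1.20184559e-03,  2.11220709e-03, -7.41876499e-05]), 'joint_torque': array([ 1.96060726e-03, -6.24556160e+01,  2.47147784e-02, -3.90715349e+01,
       -6.15548179e-02,  3.66872759e-02,  7.35461595e-05]), 'ee_pos': array([0.141082  , 0.60854506, 0.24382298]), 'eef_rot': array([ 1.13650517e-01,  9.93520582e-01, -6.42233044e-04, -3.73784842e-05]), 'ft_force': array([ 1.09475791,  0.58416874, -0.31873573]), 'torque': array([-0.00811414, -0.02932071,  0.03212936]), 'grip_force': 0.0, 'width': 0.08698140901382567}
```

View pics/scene0.png

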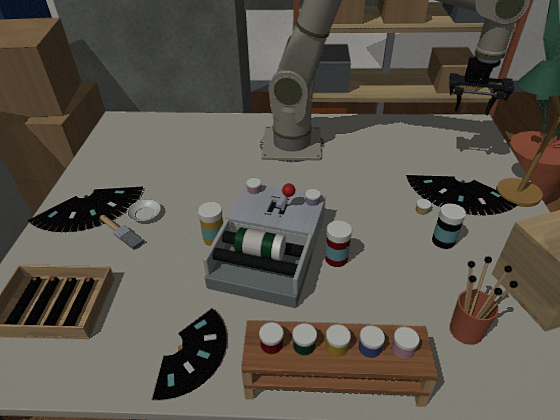

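View pics/top0.png

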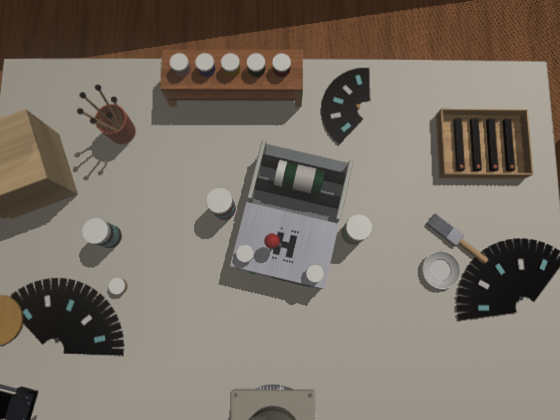

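The scene view shows the mixer's knob at about (288,189). In the top view the knob is at (273,239), the gate at about (286,245), the console pots at (245,254) and (315,273), and the jars beside the mixer at (220,202) and (358,229). Next I'll take a close-up of the gate.

```bash
python3 - <<'E'
from h import *
cs=cams.camera('scene');ct=cams.camera('top')
bs=[blobs(c,(0,130,40),(9,255,255),40) for c in(cs,ct)];print(bs)
f=lambda b,x,y:min(b,key=lambda q:abs(q[0][0]-x)+abs(q[0][1]-y))[0]
k=tri(ray(cs,*f(bs[0],288,189)),ray(ct,*f(bs[1],273,239)));print('knob',k)
# dark blobs on console (slots, dots)
g=cv2.cvtColor(ct['img'],cv2.COLOR_RGB2GRAY)
m=(g<60).astype(np.uint8);n,l,s,ce=cv2.connectedComponentsWithStats(m)
for i in range(1,n):
    if 225<ce[i][0]<345 and 200<ce[i][1]<295: print(ce[i].round(1),s[i],plane(ct,*ce[i],.1).round(4))
# corners of the console
for p in((245,205),(337,230),(232,265),(322,288)): print(p,plane(ct,*p,.1).round(3))
cr=ct['img'][195:295,220:350,::-1];cv2.imwrite('pics/g0.png',cv2.resize(cr,None,fx=6,fy=6,interpolation=cv2.INTER_CUBIC))
E
```

```text
[[([295.6, 10.0], [294, 0, 5, 26, 84]), ([512.8, 45.4], [498, 0, 35, 79, 446]), ([493.2, 107.3], [489, 99, 11, 18, 57]), ([462.5, 107.9], [459, 103, 9, 11, 49]), ([525.5, 146.4], [509, 131, 33, 41, 817]), ([547.8, 168.9], [530, 136, 30, 66, 1125]), ([288.3, 189.7], [282, 183, 13, 14, 128]), ([336.5, 245.3], [327, 240, 21, 10, 114]), ([333.9, 262.5], [326, 257, 18, 10, 86]), ([470.5, 320.6], [450, 291, 48, 54, 1341]), ([471.8, 297.5], [469, 290, 7, 20, 44]), ([268.9, 348.2], [260, 340, 21, 14, 138])], [([281.0, 73.0], [273, 69, 17, 8, 52]), ([272.1, 240.3], [266, 234, 13, 13, 139])]]Traceback (most recent call last):
  File "<stdin>", line 5, in <module>
  File "h.py", line 11, in ray
    w=np.asarray(c['rotation'])@np.array([a[0],-a[1],-1]); return np.asarray(c['origin']),w/np.linalg.norm(w)
      ~~~~~~~~~~~~~~~~~~~~~~~~~^~~~~~~~~~~~~~~~~~~~~~~~~~
ValueError: matmul: Input operand 1 has a mismatch in its core dimension 0, with gufunc signature (n?,k),(k,m?)->(n?,m?) (size 3 is different from 4)
```

```bash
sed -i "s/np.asarray(c\['rotation'\])/Rm(c)/g; 2a from scipy.spatial.transform import Rotation\ndef Rm(c): return Rotation.from_quat(c['rotation']).as_matrix()" h.py
python3 - <<'E'
from h import *
cs=cams.camera('scene');ct=cams.camera('top')
k=tri(ray(cs,288.3,189.7),ray(ct,272.1,240.3));print('knob',k)
g=cv2.cvtColor(ct['img'],cv2.COLOR_RGB2GRAY)
m=(g<60).astype(np.uint8);n,l,s,ce=cv2.connectedComponentsWithStats(m)
for i in range(1,n):
    if 225<ce[i][0]<345 and 200<ce[i][1]<295: print(ce[i].round(1),s[i],plane(ct,*ce[i],.1).round(4))
for p in((245,205),(337,230),(232,265),(322,288)): print(p,plane(ct,*p,.1).round(3))
cr=ct['img'][195:295,220:350,::-1];cv2.imwrite('pics/g0.png',cv2.resize(cr,None,fx=6,fy=6,interpolation=cv2.INTER_CUBIC))
E
```

```text
knob (array([0.51029968, 0.00167145, 0.16628257]), [np.float64(1.0503340099998713e-05), np.float64(1.0503340100006879e-05)])
[225.1 212.3] [216 205  17  11  39] [0.5948 0.132  0.1   ]
[226.4 216.9] [218 212  16   8  27] [0.5822 0.128  0.1   ]
[343.6 234.1] [342 228   6  14  26] [ 0.5358 -0.1905  0.1   ]
[283.3 244.7] [265 233  32  24 282] [ 0.5064 -0.0271  0.1   ]
[250.5 272. ] [250 272   2   1   2] [0.4327 0.0604 0.1   ]
[253.5 273. ] [253 273   2   1   2] [0.4301 0.0523 0.1   ]
[278.5 278.7] [272 277  14   4  14] [ 0.4151 -0.0147  0.1   ]
[288. 281.] [287 281   3   1   3] [ 0.4091 -0.0401  0.1   ]
[301.3 284.1] [291 282  20   5  24] [ 0.4011 -0.0756  0.1   ]
(245, 205) [0.615 0.078 0.1  ]
(337, 230) [ 0.547 -0.173  0.1  ]
(232, 265) [0.451 0.11  0.1  ]
(322, 288) [ 0.391 -0.131  0.1  ]
```

View pics/g0.png

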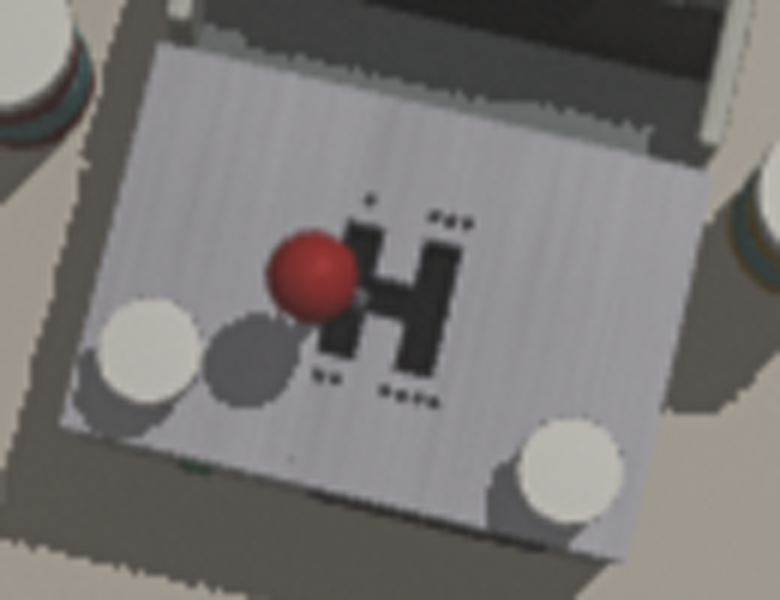

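The close-up shows the knob at crop (312,277), and its stem enters the left slot at about (358,297), near crossbar level. The H's slot ends are at about (364,224), (337,356), (440,243) and (415,376).

```bash
cat >> h.py <<'E'
def joints(K,G,yaw):
    d=Rotation.from_euler('z',-yaw).apply(np.r_[K[:2]-G[:2],K[2]-.03]); return d
E
python3 - <<'E'
from h import *
cs=cams.camera('scene');ct=cams.camera('top')
P=[plane(ct,220+x/6-.42,195+y/6-.42,.1) for x,y in((364,224),(337,356),(440,243),(415,376))]
d=P[0]-P[1]+P[2]-P[3]; e=P[0]-P[2]+P[1]-P[3]
yaw=np.arctan2(d[1],d[0]);print('len',np.linalg.norm(d)/2,'sep',np.linalg.norm(e)/2,'yaw',yaw,np.arctan2(-e[0],e[1]))
E_=[plane(ct,220+x/6-.42,195+y/6-.42,.1) for x,y in((162,45),(708,168),(62,428),(622,558))]
print('corners',np.round(E_,3).tolist(), 'mean',np.mean(E_,0)); 
for a,b in((0,1),(2,3),(0,2),(1,3)):
    v=E_[b]-E_[a];print(np.linalg.norm(v),np.arctan2(v[1],v[0]))
G=np.mean(P,0);print('G',G)
K=tri(ray(cs,288.3,189.7),ray(ct,272.1,240.3))[0]
K2=plane(ct,272.1,240.3,.166)
for k in(K,K2):
    v=joints(k,G,yaw);print('knob rel',v,'len',np.linalg.norm(v))
R=Rotation.from_quat(readout.read_state()['eef_rot']).as_matrix();print(R.round(3))
for p in((150/6+220,350/6+195),(570/6+220,470/6+195)): print('pot rel',joints(plane(ct,*p,.132),G,yaw))
E
```

```text
len 0.0610632458108136 sep 0.035755940792739825 yaw -0.1897894100282793 -0.24581915130173573
corners [[0.623, 0.074, 0.1], [0.567, -0.175, 0.1], [0.449, 0.116, 0.1], [0.392, -0.134, 0.1]] mean [ 0.50789687 -0.02977944  0.1       ]
0.25472845052998133 -1.7922867491744519
0.25616606142187226 -1.7943691703507565
0.17958395636637495 2.9055472400761273
0.1801022237184688 2.9135686999258734
G [ 0.50701666 -0.03019302  0.1       ]
knob rel [-0.00278723  0.03191166  0.13628257] len 0.13999665080106163
knob rel [-0.00275729  0.03193447  0.136     ] len 0.13972620715920425
[[-0.974  0.226 -0.   ]
 [ 0.226  0.974 -0.   ]
 [ 0.    -0.    -1.   ]]
pot rel [-0.0463574  0.0966095  0.102    ]
pot rel [-0.06252724 -0.09351701  0.102     ]
```

Everything agrees with the given sizes. Yaw is about -0.225, the gate centre is at (0.507, -0.030), and the lever is within the crossbar band. The tool axes already match the mixer's (tool x = -mixer x, tool y = mixer y). I'll move above a spot to the left of the knob with the fingers shut.

Request:
step_arm --deltas '[[[0,0,0,-0.04,-0.04,0,0],[0,0,0,-0.085,-0.08,0,0],[0,0,0,-0.13,-0.12,0,0],[0,0,0,-0.17,-0.16,0,0],[0,0,0,-0.215,-0.2,0,0],[0,0,0,-0.26,-0.24,0,0],[0,0,0,-0.3,-0.28,0,0],[0,0,0,-0.345,-0.32,0,0],[0,0,0,-0.385,-0.36,0,0],[0,0,0,-0.43,-0.4,0,0],[0,0,0,-0.465,-0.435,0,0],[0,0,0,-0.495,-0.461,0,0],[0,0,0,-0.495,-0.461,0,0],[0,0,0,-0.495,-0.461,0,0],[0,0,0,-0.495,-0.461,0,0]]]'

```text
time: 2.28
ee_pos: [0.5188, 0.0492, 0.2445]
eef_rot: [0.113, 0.994, 0.0, -0.0]
ft_force: [0.3, -0.1, -0.1]
width: 0.0003
grip_force: 0.0
```

```bash
cat >> h.py <<'E'
G0=np.array([.507,-.030,.1]);YAW=-.225
def report(f=None,view=(220,160,170,150)):
    s=readout.read_state(); print('t',s['time'],'tcp rel',joints(s['ee_pos'],G0,YAW).round(4)+[0,0,.03],'F',np.round(s['ft_force'],1),'w',s['width'])
    cs=cams.camera('scene');ct=cams.camera('top')
    f2=lambda c,x,y,R:[b for b in blobs(c,(0,130,40),(9,255,255),30) if abs(b[0][0]-x)<R and abs(b[0][1]-y)<R]
    a=f2(cs,285,190,28);b=f2(ct,280,240,30);print(a,b)
    if a and b:
        K,e=tri(ray(cs,*a[0][0]),ray(ct,*b[0][0]));print('knob rel',joints(K,G0,YAW).round(4),'err',e[0])
    if f:
        A=cs['img'][150:260,200:340];B=ct['img'][190:300,215:355]
        cv2.imwrite(f'pics/{f}.png',cv2.resize(np.hstack([A,B])[:,:,::-1],(784,308),interpolation=cv2.INTER_CUBIC))
E
python3 -c "
from h import *
report('a1')"
```

```text
t 2.275 tcp rel [-0.0061  0.0798  0.2445] F [ 0.3 -0.1 -0.1] w 0.0003491457126386262
[([288.3, 189.7], [282, 184, 13, 13, 127])] []
```

View pics/a1.png

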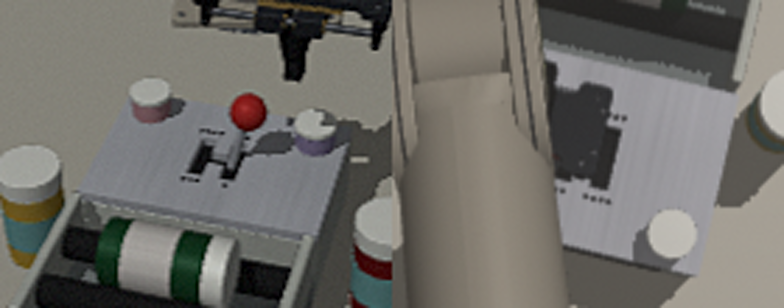

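The scene view (left half) shows the closed fingers above and to the left of the knob at crop (248,112), clear of the lilac pot. The arm hides the gate in the top view. I'll lower now.

Request:
step_arm --deltas '[[[0,0,0,0,0,0.03,0],[0,0,0,0,0,0.06,0],[0,0,0,0,0,0.083,0],[0,0,0,0,0,0.083,0],[0,0,0,0,0,0.083,0]]]'

```text
time: 3.0
ee_pos: [0.5197, 0.0483, 0.1626]
eef_rot: [0.113, 0.994, 0.0, 0.001]
ft_force: [0.6, -0.2, 0.3]
width: 0.0004
grip_force: 0.0
```

Request:
step_arm --deltas '[[[0,0,0,0,-0.006,0,0],[0,0,0,0,-0.012,0,0],[0,0,0,0,-0.016,0,0],[0,0,0,0,-0.02,0,0],[0,0,0,0,-0.024,0,0],[0,0,0,0,-0.028,0,0],[0,0,0,0,-0.028,0,0]]]'

```text
time: 3.88
ee_pos: [0.5127, 0.0202, 0.1614]
eef_rot: [0.114, 0.993, -0.0, -0.0]
ft_force: [0.2, 0.7, 0.2]
width: 0.0006
grip_force: 0.2
```

```bash
python3 -c "
from h import *
report('a2')"
```

```text
t 3.875 tcp rel [-0.0056  0.0502  0.1614] F [0.2 0.7 0.2] w 0.0006390200448476051
[([283.6, 189.0], [278, 184, 12, 11, 110])] []
```

View pics/a2.png

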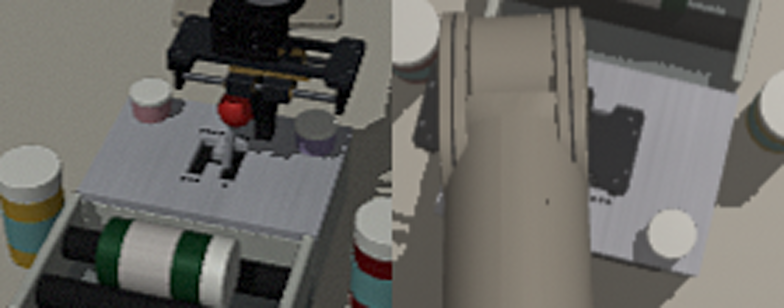

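The knob has moved right, from column 288.3 to 283.6, with under 1 N on the tool. I'll continue across.

Request:
step_arm --deltas '[[[0,0,0,0,-0.005,0,0],[0,0,0,0,-0.01,0,0],[0,0,0,0,-0.015,0,0],[0,0,0,0,-0.02,0,0],[0,0,0,0,-0.025,0,0],[0,0,0,0,-0.03,0,0],[0,0,0,0,-0.035,0,0],[0,0,0,0,-0.04,0,0],[0,0,0,0,-0.04,0,0]]]'

```text
time: 5.1
ee_pos: [0.5036, -0.0189, 0.1614]
eef_rot: [0.114, 0.993, -0.0, -0.0]
ft_force: [-0.0, -0.4, -0.1]
width: 0.0005
grip_force: 0.0
```

```bash
python3 -c "
from h import *
report('a3')
c=cams.camera('scene')
for cr in (-.25,0,.15,.2,.25):
    v=np.array([-.003,-.14*np.sin(cr),.14*np.cos(cr)-.07]); print(cr,proj(c,G0+Rotation.from_euler('z',YAW).apply(v)))"
```

```text
t 5.1 tcp rel [-0.0058  0.0101  0.1614] F [-0.  -0.4 -0.1] w 0.0004926080731693113
[([270.3, 186.9], [265, 181, 12, 12, 111])] []
-0.25 [289.23047669 190.20591227]
0 [277.82224419 187.20516306]
0.15 [271.0067199  186.52791531]
0.2 [268.78084742 186.49309956]
0.25 [266.58890521 186.55337991]
```

View pics/a3.png

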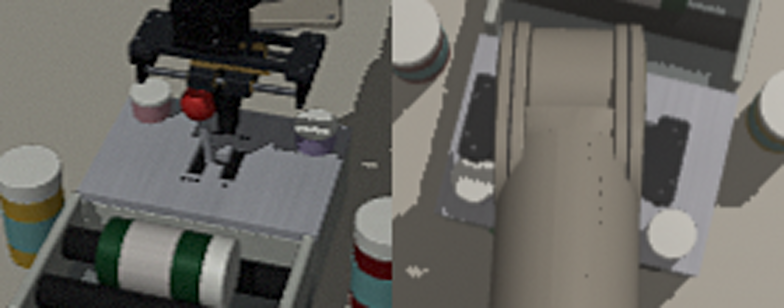

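The lever is part way, at column 270.3, which is a lean of about +0.15. It needs about 13 mm more.

Request:
step_arm --deltas '[[[0,0,0,0,-0.004,0,0],[0,0,0,0,-0.008,0,0],[0,0,0,0,-0.011,0,0],[0,0,0,0,-0.013,0,0],[0,0,0,0,-0.013,0,0],[0,0,0,0,-0.013,0,0]]]'

```text
time: 6.0
ee_pos: [0.501, -0.0311, 0.1616]
eef_rot: [0.114, 0.994, -0.0, 0.0]
ft_force: [0.3, 1.0, 0.1]
width: 0.0005
grip_force: 0.0
```

```bash
python3 -c "
from h import *
report()"
```

```text
t 6.0 tcp rel [-0.0056 -0.0024  0.1616] F [0.3 1.  0.1] w 0.00046752132486941727
[([266.4, 186.7], [261, 181, 12, 12, 118])] []
```

Request:
step_arm --deltas '[[[0,0,0,0,-0.001,0,0],[0,0,0,0,-0.002,0,0],[0,0,0,0,-0.003,0,0],[0,0,0,0,-0.003,0,0]]]'

```text
time: 6.6
ee_pos: [0.5004, -0.0332, 0.1615]
eef_rot: [0.113, 0.994, 0.0, 0.0]
ft_force: [1.6, 4.3, -0.9]
width: 0.0006
grip_force: 2.1
```

```bash
python3 -c "
from h import *
report()"
```

```text
t 6.6 tcp rel [-0.0058 -0.0046  0.1615] F [ 1.6  4.3 -0.9] w 0.0005994058794855201
[([265.8, 186.6], [260, 181, 13, 12, 118])] []
```

I felt the stop at about 4.5 N, with the knob at column 265.8, so the lever is at the right-hand side. I'll back off and go round to the near side of the knob.

Request:
step_arm --deltas '[[[0,0,0,0,0.008,0,0],[0,0,0,0,0.015,0,0],[0,0,0,0.02,0.015,0,0],[0,0,0,0.04,0.015,0,0],[0,0,0,0.05,0.015,0,0],[0,0,0,0.05,0.015,0,0],[0,0,0,0.05,0.0,0,0],[0,0,0,0.05,-0.02,0,0],[0,0,0,0.05,-0.03,0,0],[0,0,0,0.05,-0.03,0,0],[0,0,0,0.05,-0.03,0,0]]]'

```text
time: 8.07
ee_pos: [0.445, -0.0514, 0.1615]
eef_rot: [0.113, 0.994, 0.0, 0.0]
ft_force: [0.0, 0.3, 0.0]
width: 0.0005
grip_force: 0.0
```

```bash
python3 -c "
from h import *
report('a4')
c=cams.camera('scene')
for sh in (-.03,0,.1,.2,.28,.32):
    v=np.array([.14*np.sin(sh),-.0346,.1357*np.cos(sh)-.07]); print(sh,proj(c,G0+Rotation.from_euler('z',YAW).apply(v)))"
```

```text
t 8.075 tcp rel [-0.0557 -0.0347  0.1615] F [0.  0.3 0. ] w 0.000460606907790136
[([266.3, 186.0], [260, 180, 13, 13, 135])] []
-0.03 [266.71733812 186.31577181]
0 [266.3080081  187.14769951]
0.1 [264.94241515 190.17985178]
0.2 [263.58788232 193.58789551]
0.28 [262.52371625 196.56159112]
0.32 [262.00116371 198.12381367]
```

View pics/a4.png

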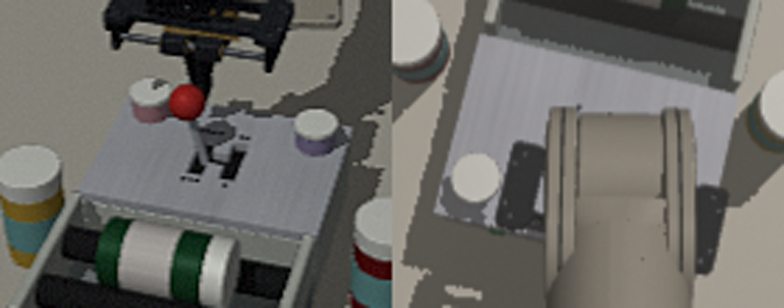

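The lever is in the right slots, with the fingers behind it on the near side. The knob is at image (266.3,186), and fully forward would put it at about (262,198). I'll push forward.

Request:
step_arm --deltas '[[[0,0,0,-0.01,0,0,0],[0,0,0,-0.018,0,0,0],[0,0,0,-0.023,0,0,0],[0,0,0,-0.028,0,0,0],[0,0,0,-0.033,0,0,0],[0,0,0,-0.038,0,0,0],[0,0,0,-0.043,0,0,0],[0,0,0,-0.048,0,0,0],[0,0,0,-0.053,0,0,0],[0,0,0,-0.058,0,0,0],[0,0,0,-0.063,0,0,0],[0,0,0,-0.063,0,0,0]]]'

```text
time: 9.72
ee_pos: [0.5065, -0.066, 0.1615]
eef_rot: [0.114, 0.994, -0.0, 0.0]
ft_force: [0.1, -0.5, -0.3]
width: 0.0006
grip_force: 0.3
```

```bash
python3 -c "
from h import *
report()"
```

```text
t 9.725 tcp rel [ 0.0075 -0.0352  0.1615] F [ 0.1 -0.5 -0.3] w 0.0006368539686968243
[([262.4, 196.1], [256, 190, 13, 13, 139])] []
```

Request:
step_arm --deltas '[[[0,0,0,-0.002,0,0,0],[0,0,0,-0.004,0,0,0],[0,0,0,-0.005,0,0,0],[0,0,0,-0.006,0,0,0],[0,0,0,-0.006,0,0,0]]]'

```text
time: 10.45
ee_pos: [0.5121, -0.0673, 0.1615]
eef_rot: [0.114, 0.994, 0.0, 0.0]
ft_force: [-1.2, 0.9, -1.4]
width: 0.0004
grip_force: 0.7
```

```bash
python3 -c "
from h import *
report()"
```

```text
t 10.45 tcp rel [ 0.0133 -0.0353  0.1615] F [-1.2  0.9 -1.4] w 0.0004281891191687209
[([262.1, 197.7], [256, 191, 13, 14, 141])] []
```

Nearly home. I'll advance in small steps until I feel the stop.

Request:
step_arm --deltas '[[[0,0,0,-0.001,0,0,0],[0,0,0,-0.002,0,0,0],[0,0,0,-0.002,0,0,0]]]'

```text
time: 10.92
ee_pos: [0.5139, -0.0678, 0.1615]
eef_rot: [0.114, 0.994, 0.0, -0.0]
ft_force: [-1.4, 0.4, -0.7]
width: 0.0003
grip_force: 0.9
```

```bash
python3 -c "
from h import *
report()"
```

```text
t 10.925 tcp rel [ 0.0152 -0.0353  0.1615] F [-1.4  0.4 -0.7] w 0.0003340539171421459
[([262.0, 198.0], [256, 192, 13, 13, 142])] []
```

Request:
step_arm --deltas '[[[0,0,0,-0.001,0,0,0],[0,0,0,-0.002,0,0,0],[0,0,0,-0.002,0,0,0]]]'

```text
time: 11.4
ee_pos: [0.5154, -0.0681, 0.1612]
eef_rot: [0.114, 0.994, 0.0, -0.001]
ft_force: [-4.8, 1.8, -0.4]
width: 0.0002
grip_force: 2.6
```

```bash
python3 -c "
from h import *
report()"
```

```text
t 11.4 tcp rel [ 0.0167 -0.0353  0.1612] F [-4.8  1.8 -0.4] w 0.0001788410958642096
[([262.0, 198.1], [256, 192, 13, 13, 140])] []
```

The force rose to about 5 N and the knob stopped moving at (262,198.1), so it is on the end stop. I'll back straight off, lift, and clear the view.

Request:
step_arm --deltas '[[[0,0,0,0.01,0,0,0],[0,0,0,0.03,0,0,0],[0,0,0,0.05,0,0,0],[0,0,0,0.05,0,-0.04,0],[0,0,0,0.05,0,-0.09,0],[0,0,0,0.05,0.06,-0.1,0],[0,0,0,0.05,0.12,-0.1,0],[0,0,0,0.05,0.18,-0.1,0],[0,0,0,0.05,0.24,-0.1,0],[0,0,0,0.05,0.3,-0.1,0],[0,0,0,0.05,0.3,-0.1,0],[0,0,0,0.05,0.3,-0.1,0]]]'

```text
time: 13.0
ee_pos: [0.5352, 0.2347, 0.2618]
eef_rot: [0.114, 0.993, -0.0, 0.001]
ft_force: [0.7, -0.9, 1.0]
width: 0.0001
grip_force: 0.0
```

```bash
python3 -c "
from h import *
report('a5')"
```

```text
t 13.0 tcp rel [-0.0316  0.2643  0.2618] F [ 0.7 -0.9  1. ] w 0.00011569330093002991
[([261.9, 198.3], [256, 192, 13, 13, 134])] [([301.1, 227.8], [295, 222, 13, 13, 133])]
knob rel [ 0.0458 -0.0341  0.1296] err 0.00023833707711595078
```

View pics/a5.png

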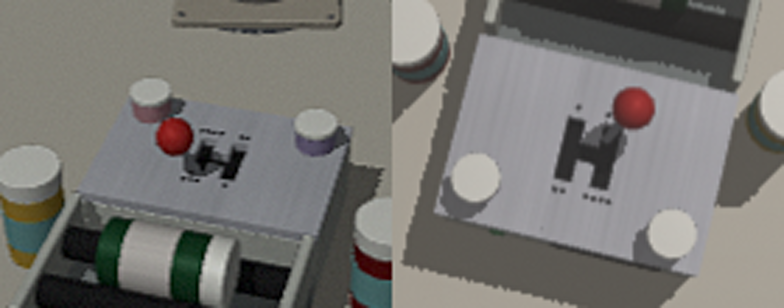

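The knob measures (45.8, -34.1) mm from the gate centre, against an expected (44, -34.6) fully home in slot 3. The pots and jars haven't moved, and the robot is clear of everything.

```bash
python3 -c "
from bench import r
print(r.close_job())"
```

```text
the job is handed in; nothing more can be done
None
```

Third is selected and the job is handed in: the lever is against its end stop in the right far slot, pushed there with about 5 N at most, and the nearby pots and jars look unmoved.

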